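Set out the cider sampling station

TASK

Set out the next cider sampling on the trolley, where the jug, the round mat and the tube rack make a row: stand the capped bottle in the middle of the mat, the open jar directly behind the bottle and the measuring cylinder directly in front of the jug, each with a gap of about 30 mm to its neighbour, and close the jar with its knobbed lid, seated flat. In front means on the robot's side and behind means the side away from it, both square to the row through jug, mat and rack; keep the bottle, the jar and the cylinder from tipping over and leave the marker, the wash bottle and the cork bung where they are.

Things in the scene. Friction and masses are not known exactly. Their poses are not given: they have to be found in the camera images.
- mat: thin round black rubber mat, fixed, 80 mm in diameter, 3 mm thick, midway between jug and rack (150 mm to each centre). Origin: centre of its underside, on the work surface. y axis: along the row (jug at +y and rack at -y, or the other way round); x axis: square to the row, away from the robot ('behind'). The row is turned up to 0.25 rad from world y.
- jug: clear plastic measuring jug, fixed, 125 mm high, 80 mm in diameter at the foot and 90 mm at the rim, empty, with a white handle that reaches 79 mm from its axis on the side away from the robot. Origin: centre of its underside. x axis: towards its handle, square to the row, away from the robot; y along the row.
- rack: white test tube rack, fixed, 130 mm (x, square to the row) by 80 mm (y, along the row), 70 mm high, holding five glass tubes that stand up to 115 mm high. Origin: centre of its underside, z up.
- bottle: small capped amber sample bottle, round and closed, 36 mm in diameter, 95 mm high in all; straight side up to 68 mm, white cap 29 mm in diameter on top (74 to 95 mm). About 110 g. Origin: centre of its underside, z up. Loose, starts upright.
- jar: open clear glass jar, straight round wall, 56 mm in outer diameter, 50 mm inner diameter (3 mm wall), 66 mm high. About 160 g. Origin: centre of its underside, z up. Loose, starts upright.
- lid: white jar lid, about 40 g: conical plug below (30 mm in diameter at its underside, 42 mm at 10 mm height), flange 56 mm in diameter from 10 to 15 mm height, round knob 22 mm in diameter from 15 to 40 mm. Origin: centre of the plug's underside, z up. Loose, starts standing on its plug, knob up. Seated, its flange lies on the jar's rim, its origin 56 mm above the jar's.
- cylinder: tall measuring cylinder, about 100 g: round white foot 56 mm in diameter, 6 mm high, sloping in to 32 mm at 12 mm height, clear tube 26 mm in diameter with black marks above, 150 mm high in all. Origin: centre of the foot's underside, z up. The gap to the jug is from its foot to the jug's side (axes about 100 mm apart). Loose, starts upright.
- marker: bystander: grey and black marker pen lying beyond the row, 135 mm long, 12 mm thick. Origin: centre of its underside, x along the pen.
- washbottle: bystander: white wash bottle with blue cap and bent spout, 68 mm in diameter, about 190 mm high, beyond the row. Origin: centre of its underside; the spout reaches 73 mm along its +y axis at 165 to 185 mm height.
- bung: bystander: cork bung, 34 mm in diameter at the foot, 44 mm on top, 36 mm high, beyond the row. Origin: centre of its underside.

How it is judged:
By the outcome, as a careful person would: the job done as asked, in the order asked, and still so for the second after the job is handed in, with the robot touching nothing.
It also fails if it takes over 106 s, if anything falls off the work surface, if the arm or the gripper's body presses on something with over 40 N, if the wrist force passes 120 N, or if a joint passes its speed limit or range.

ROBOT

A 6-joint arm with a two-finger parallel gripper is mounted at the origin on the work surface. World frame = base frame: x ahead of the robot, y to its left, z up, the work surface at z = 0. Lengths are in m, angles in degrees, forces in N, time in s.
With the tool pointing down it reaches from about 0.3 to 0.95 m from the base axis. Payload 3.1 kg.
Tool frame: the origin (TCP) lies midway between the tips of the shut fingers; the grasp point (between the pads) lies 19 mm behind it; z points along the fingers, y is the line along which they close (so a half turn about z gives the same grasp; the last joint's range is limited). The gripper opens to 85 mm and grips with 20 to 120 N. Pads are 22 mm wide; open, the fingers measure 114 mm over their backs; the gripper's body (76 mm by 85 mm) begins 54 mm behind the grasp point. The pads swing forward as they close: fully open they stand 13 mm farther back than shut.
Start: joints at [64.418, 17.653, 93.61, -0, 68.738, -3.994], TCP at [0.23, 0.581, 0.231] pointing down, gripper open.
Joint ranges: [-175.34, 175.34], [-45.06, 112.39], [2.9, 150.54], [-68.45, 248.45], [3.09, 151.38], [-168.51, 168.51]. Speed limits (degrees/s): [159.86, 159.86, 180, 180, 180, 180].

INTERFACE

Orientations are given as [roll, pitch, yaw] about the fixed x, y, z axes, in that order (R = Rz(yaw) Ry(pitch) Rx(roll)).
In Python, from bench import robot, snapshot, calibration, close_job, search_frame, masks_of gives the robot as it stands. The module is installed in compiled form; this text tells all that it offers.
- The arm moves only by the tool jog_arm, never from a script. Its argument "rows" is a list of rows, each an object of numbers: "x", "y", "z": the shift along the tool's x, y, z in mm; "rx", "ry", "rz": the turn, a rotation vector about the tool's x, y, z in degrees; "hand": the opening, from -1 (shut) to 1 (fully open). In form: [{"x": .., "y": .., "z": .., "rx": .., "ry": .., "rz": .., "hand": ..}, ...]. A call has 1 to 12 rows; each row shifts and turns the commanded pose from where the row before left it, along the tool's axes as they then stand; what a row does not reach is not made up. A row lasts 1/8 s, in which the tool goes at most 62.5 mm and 10.7 degrees, less where a joint would pass 70% of its speed; a pose out of reach is approached as far as the arm can. A call with a gripper value outside its range is refused whole. The fingers move at their own pace and stop on an object; the grip force is fixed at half the most. Time passes only in rows, so rows that do not move let the fingers close. It gives the time, the measured TCP pose, the force, the opening and the grip force at its end, in the units of the state.
- robot.read_state(): the state, without advancing time (a new reading comes with each control period).
- snapshot(name): name is "side" or "top"; returns the picture (384x512x3 uint8, red, green, blue); there is no depth.
- calibration(name): a dict with "fx", "fy", "cx", "cy" (pixels), "distortion" ([k1, k2, p1, p2, k3] as OpenCV has them; the pictures are not rectified), "R" (3x3) and "t" (3): a world point X has camera coordinates R X + t. Camera axes: x right, y down, z forward; pixel columns grow to the right and rows downward; lengths in m; the calibration is good to about 2 mm. A picture is of the moment at which its call begins. calibration takes no time and is no camera call.
- close_job(): hands the job in; it is judged then, once.
Trained networks look in the newest picture that a camera, given by its name, has taken for a name from the list of things; names that differ only in an ending like _2 or _b are one class to them, and where a whole thing is asked for, a point or a joint stands for the part that bears it (a point fixed in the world has none). Each returns a list of dicts, best first, with "conf" (0 to 1); they miss things now and then, are a little off and sometimes report something else, mostly with a low value. They report only what shows in the picture. A call takes as long as a camera call.
- search_frame(camera, label): "rect" ([left, top, right, bottom] in pixels, round what is visible of it).
- masks_of(camera, label): "pixels" (384x512 bool, what is visible of it) and "rect" ([left, top, right, bottom] in pixels, round what is visible of it).
The state is a dict: "clock": time; "q": joint angles; "joint_vel": joint speeds; "joint_torque": joint torques, N m; "tool_pos": TCP position; "eef_rot": TCP orientation; "force": force on the tool from outside, world axes, zero at the start; "wrist_torque": the same for the moment, N m; "width": finger opening in m; "gripper_force": force on a finger pad.
Only numpy, scipy, OpenCV 4.12 (cv2) and the standard library are available. Lean on these libraries where they do the work, as an engineer would, in place of code of your own. Each camera call takes 0.05 s, during which the arm holds its last target. There are 200 camera calls.

## Working session

There is one attempt and no reset: what is moved stays moved. The work goes in short steps, Python scripts to look and compute and a tool call to move; the robot and the scene stay as the last step left them, time stands still between calls to the robot, and variables do not carry over. Pictures are saved under pics/ and viewed, at most 14 in all, crops included, and the job is handed in when it is done.

Besides the shell and the picture viewer there is one more tool, called by a JSON object that holds its "fn" and its "kwargs", one argument or row to a line. jog_arm: Moves the arm, as the interface text tells. Its arguments: {"type":"object","properties":{"rows":{"type":"array"}},"required":["rows"]}

```bash
mkdir -p pics
cat > h.py <<'E'
import numpy as np, cv2
from bench import *
def cal(n):
    c=calibration(n);K=np.array([[c['fx'],0,c['cx']],[0,c['fy'],c['cy']],[0,0,1.]])
    return K,np.array(c['distortion'],float),np.array(c['R']),np.array(c['t']).ravel()
def ray(n,uv):
    K,d,R,t=cal(n);p=cv2.undistortPoints(np.array([[uv]],float),K,d).ravel()
    return -R.T@t, R.T@np.array([p[0],p[1],1])
def atz(n,uv,z):
    o,v=ray(n,uv);return o+v*(z-o[2])/v[2]
def proj(n,X):
    K,d,R,t=cal(n);return cv2.projectPoints(np.array(X,float).reshape(-1,3),cv2.Rodrigues(R)[0],t,K,d)[0].reshape(-1,2)
def save(n,f):
    im=snapshot(n);cv2.imwrite('pics/'+f,im[:,:,::-1]);return im
E
python3 - <<'E'
from h import *
a=save('side','s0.png');b=save('top','t0.png')
for n in('side','top'):
    K,d,R,t=cal(n);print(n,K[0,0],d,'pos',-R.T@t,'fwd',R[2])
    for l in 'mat jug rack bottle jar lid cylinder marker washbottle bung'.split():
        print(l,[(np.round(r['rect']).tolist(),round(r['conf'],2)) for r in search_frame(n,l)[:2]])
print(robot.read_state())
E
```

```text
side 454.47332517172805 [-0.12415249  0.          0.          0.          0.        ] pos [ 0.16756103 -0.76372388  1.1061762 ] fwd [ 0.3153699   0.5580321  -0.76755586]
mat [([229.0, 195.0, 254.0, 217.0], 0.76)]
jug [([255.0, 199.0, 295.0, 246.0], 0.72)]
rack [([186.0, 143.0, 236.0, 193.0], 0.81)]
bottle [([167.0, 142.0, 179.0, 168.0], 0.61), ([300.0, 278.0, 325.0, 310.0], 0.29)]
jar [([303.0, 278.0, 325.0, 309.0], 0.93)]
lid [([259.0, 312.0, 282.0, 325.0], 0.52)]
cylinder [([199.0, 110.0, 215.0, 150.0], 0.87)]
marker []
washbottle [([333.0, 208.0, 366.0, 253.0], 0.7)]
bung []
top 459.3976957534629 [-0.0680948  0.         0.         0.         0.       ] pos [0.50270417 0.00226042 1.08645276] fwd [ 0.0693431  -0.01291182 -0.99750931]
mat [([219.0, 190.0, 254.0, 223.0], 0.87)]
jug [([283.0, 152.0, 325.0, 208.0], 0.67)]
rack [([147.0, 188.0, 202.0, 252.0], 0.77)]
bottle [([110.0, 248.0, 137.0, 270.0], 0.66)]
jar [([386.0, 182.0, 420.0, 203.0], 0.7)]
lid [([390.0, 234.0, 412.0, 258.0], 0.72)]
cylinder []
marker [([218.0, 113.0, 273.0, 124.0], 0.66)]
washbottle [([334.0, 90.0, 378.0, 132.0], 0.73)]
bung [([125.0, 113.0, 146.0, 132.0], 0.54)]
{'clock': 1.1, 'q': array([ 6.44185636e+01,  1.76537904e+01,  9.36098702e+01,  4.57804897e-04,
        6.87387012e+01, -3.99305859e+00]), 'joint_vel': array([-0.04236526,  0.02274623, -0.05056348,  0.05804763,  0.0203362 ,
       -0.1014495 ]), 'joint_torque': array([ 7.71289197e-04, -4.15300012e+01, -2.77085119e+01, -1.52625480e-04,
        9.71088557e-04,  9.37945146e-06]), 'tool_pos': array([0.22997803, 0.58114862, 0.23126135]), 'eef_rot': array([-1.79997674e+02, -5.90069190e-04,  1.58411456e+02]), 'force': array([-0.56855864,  1.22172684, -0.07595303]), 'wrist_torque': array([ 0.02257934,  0.00290805, -0.0090905 ]), 'gripper_force': 0.0, 'width': 0.08530314225987799}
```

View pics/s0.png

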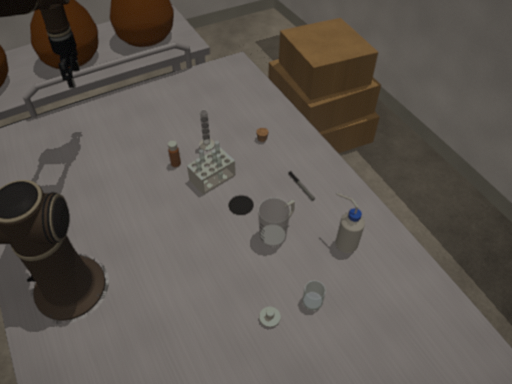

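View pics/t0.png

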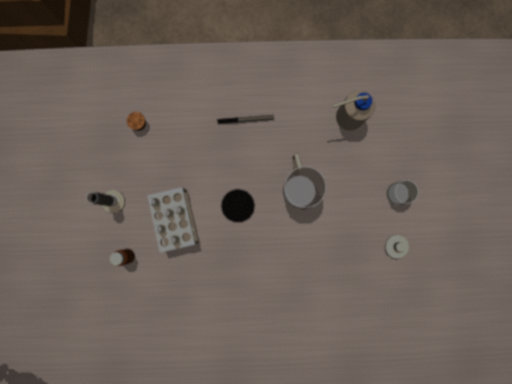

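```bash
cat >> h.py <<'E'
prof={'mat':[(40,0),(40,3)],'jug':[(40,0),(45,125)],'bottle':[(18,0),(18,68),(14.5,74),(14.5,95)],'jar':[(28,0),(28,66)],
'lid':[(15,0),(21,10),(28,10),(28,15),(11,15),(11,40)],'cylinder':[(28,0),(28,6),(16,12),(13,12),(13,150)],'bung':[(17,0),(22,36)],'washbottle':[(34,0),(34,130)]}
def pts(l,p):
    a=np.linspace(0,2*np.pi,48,endpoint=False)
    return np.vstack([np.c_[r*np.cos(a),r*np.sin(a),0*a+z]/1e3 for r,z in prof[l]])+p
def rect(n,l,p):
    q=proj(n,pts(l,p));return np.r_[q.min(0),q.max(0)]
def fit(l,p0,obs,free=3):
    from scipy.optimize import least_squares
    f=lambda p:np.concatenate([rect(n,l,np.r_[p,0] if free==2 else p)-np.array(o) for n,o in obs.items()])
    s=least_squares(f,p0[:free],loss='soft_l1');return s.x,np.round(f(s.x),1)
E
python3 - <<'E'
from h import *
ims={n:snapshot(n).copy() for n in('side','top')}
for l in 'mat jug rack bottle jar lid cylinder marker bung'.split():
    obs={}
    for n in ims:
        ms=masks_of(n,l)
        if not ms: print(l,n,'none');continue
        m=ms[0];obs[n]=m['rect'];print(l,n,np.round(m['rect'],1),round(m['conf'],2),m['pixels'].sum())
        cs=cv2.findContours(m['pixels'].astype(np.uint8),cv2.RETR_EXTERNAL,cv2.CHAIN_APPROX_NONE)[0]
        if l=='rack':np.save('rack_%s.npy'%n,m['pixels'])
        o=ims[n].copy();cv2.drawContours(o,cs,-1,(255,0,0),1);ims[n]=o
    if l in prof and obs:
        n=list(obs)[-1];r=obs[n];p=atz(n,((r[0]+r[2])/2,(r[1]+r[3])/2),0.02)
        for fr in(2,3):
            if fr==3 and len(obs)<2: continue
            x,e=fit(l,p,obs,fr);print('   ',l,fr,np.round(x,4),e)
a=ims['side'][100:340,150:390];b=ims['top'][80:280,80:430]
cv2.imwrite('pics/m.png',np.vstack([cv2.resize(b,(700,400),interpolation=0)])[:,:,::-1]);cv2.imwrite('pics/m2.png',cv2.resize(a,(600,600),interpolation=2)[:,:,::-1])
E
```

```text
mat side [229.9 196.  253.4 217. ] 0.96 414
mat top [220.  190.3 251.5 225. ] 0.82 880
    mat 2 [0.5484 0.0327] [-3.  -1.2 -0.7 -1.5  0.4  0.   2.9 -0.8]
    mat 3 [ 0.5501  0.0357 -0.0116] [-2.7  0.3 -0.7 -0.1 -0.5 -0.3  1.6 -1.5]
jug side [255.4 196.3 295.8 245.9] 0.93 1425
jug top [282.3 151.2 324.6 209.6] 0.74 1585
    jug 2 [ 0.5861 -0.1133] [ 3.5 -0.5 -4.2 -0.1 -0.6 12.5  1.3 -3.1]
    jug 3 [ 0.5931 -0.1134 -0.0053] [ 5.8 -0.1 -2.1 -0.  -0.8  9.6  0.8 -6. ]
rack side [189.6 141.9 234.2 194.5] 0.65 1521
rack top [147.5 189.8 200.1 250.9] 0.65 2186
bottle side [170.5 142.  180.7 167.9] 0.76 263
bottle top [109.7 247.5 138.1 267.4] 0.77 350
    bottle 2 [0.4404 0.2903] [-2.4 -1.1  1.   0.4  1.5  1.  -1.  -1.1]
    bottle 3 [ 0.4405  0.2914 -0.0022] [-2.4 -0.8  1.   0.7  1.3  0.9 -1.3 -1.2]
jar side [300.6 279.5 326.7 312.4] 0.59 523
jar top [150.  189.6 199.  250.3] 0.71 2336
    jar 2 [0.5601 0.15  ] [ -83.8 -120.6  -91.6 -126.7   21.2    0.2    0.6  -34.7]
    jar 3 [ 0.6549  0.2742 -1.0972] [-64.5   4.3 -79.8 -13.4  35.1  -0.7  -0.2 -48.6]
lid side [261.6 310.2 282.1 325.2] 0.69 350
lid top [385.4 234.  409.6 260. ] 0.59 419
    lid 2 [ 0.446  -0.3415] [-1.6 -3.9 -0.4  2.   0.3 -0.1  0.2 -2.1]
    lid 3 [ 0.4456 -0.3437 -0.0079] [-1.4 -1.8 -0.2  4.   0.3  0.   0.  -2.2]
cylinder side [197.5 112.8 214.9 147. ] 0.75 365
cylinder top [ 86.3 188.9 121.5 212.1] 0.9 621
    cylinder 2 [0.5721 0.3313] [ 1.3 -4.6  0.   2.7 -2.8  0.   1.8  0.5]
    cylinder 3 [ 0.5738  0.3394 -0.0225] [ 1.4 -0.8 -0.1  5.7 -2.7  0.2  1.1  0.2]
marker side [291.7 171.7 316.1 200.1] 0.55 121
marker top [220.  112.7 273.8 124.8] 0.73 261
bung side [254.3 131.5 268.8 141. ] 0.69 141
bung top [127.8 113.3 146.9 131.1] 0.6 294
    bung 2 [0.7522 0.2609] [ 1.1 -3.8 -0.7  1.8 -0.5 -0.7  0.5  1.1]
    bung 3 [ 0.7553  0.2645 -0.0136] [ 1.4 -1.8 -0.5  3.7 -0.5 -0.6  0.3  1. ]
```

View pics/m.png

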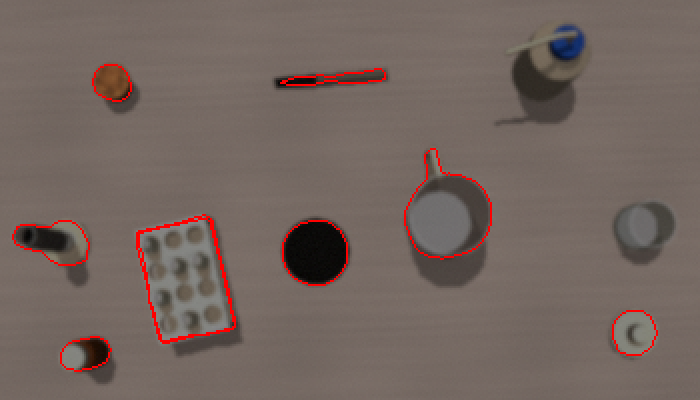

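View pics/m2.png

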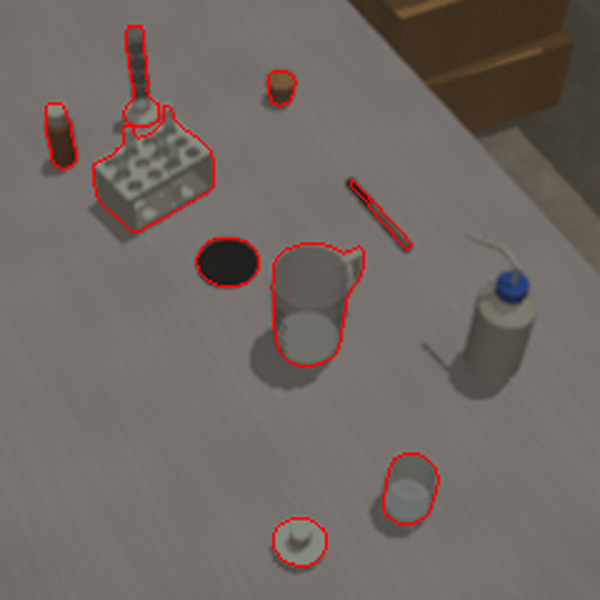

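```bash
cat >> h.py <<'E'
def fill(m,n,P):
    h=cv2.convexHull((proj(n,P)*4).astype(np.float32)*16).round().astype(np.int32)  # 4x supersample, 4 fractional bits
    cv2.fillConvexPoly(m,h,1,shift=4)
def box(x0,x1,y0,y1,z0,z1):
    return np.array([[x,y,z] for x in(x0,x1) for y in(y0,y1) for z in(z0,z1)])/1e3
def render(n,l,p,yaw=0):
    m=np.zeros((384*4,512*4),np.uint8)
    p=np.array(p,float);Rz=np.array([[np.cos(yaw),-np.sin(yaw),0],[np.sin(yaw),np.cos(yaw),0],[0,0,1]])
    if l=='rack': fill(m,n,box(-65,65,-40,40,0,70)@Rz.T+p)
    else:
        P=pts(l,p).reshape(len(prof[l]),-1,3)
        for i in range(len(P)-1): fill(m,n,P[i:i+2].reshape(-1,3))
        if l=='jug': fill(m,n,box(40,79,-5,5,45,105)@Rz.T+p)
    return cv2.resize(m.astype(np.float32),(512,384),interpolation=cv2.INTER_AREA)
def loss(n,l,M,p,yaw=0):
    r=render(n,l,p,yaw);return 1-np.minimum(r,M).sum()/np.maximum(r,M).sum()
def masks(n,l,k,near=None):
    out=[]
    for i in range(k):
        for m in masks_of(n,l):
            r=m['rect'];c=np.array([r[0]+r[2],r[1]+r[3]])/2
            if near is None or np.hypot(*(c-near))<25: out.append(m['pixels'].astype(np.float32));break
    return np.mean(out,0) if out else None
E
python3 - <<'E'
from h import *
from scipy.optimize import minimize
init={'mat':(.549,.034),'jug':(.588,-.113),'rack':(.51,.18),'bottle':(.4405,.291),'jar':(.56,-.35),'lid':(.446,-.342),'cylinder':(.573,.336)}
M={}
for l,p in init.items():
    for n,k in(('top',3),('side',2)):
        h=.03 if l not in('cylinder','jug') else .07
        snapshot(n)
        M[l,n]=masks(n,l,k,proj(n,[p[0],p[1],h])[0])
        if M[l,n] is None: print('none',l,n);del M[l,n]
import pickle;pickle.dump(M,open('M.pkl','wb'))
def nm(f,x0,st): 
    x0=np.array(x0);S=np.vstack([x0]+[x0+np.eye(len(x0))[i]*st[i] for i in range(len(x0))])
    return minimize(f,x0,method='Nelder-Mead',options=dict(initial_simplex=S,xatol=1e-4,fatol=1e-5,maxiter=150))
for l,p in init.items():
    for v in(['top'],['side'],['top','side']):
        v=[n for n in v if(l,n) in M]
        if not v: continue
        r=l=='rack'; d3=len(v)==2 and not r
        x0=[p[0],p[1]]+([.2] if r else [0] if d3 else [])
        f=lambda x:sum(loss(n,l,M[l,n],[x[0],x[1],x[2] if d3 else 0],x[2] if r else .2) for n in v)
        s=nm(f,x0,[.006,.006]+([.1] if r else [.006] if d3 else []));print(l,v,np.round(s.x,4),round(s.fun,3))
def row(x,n):
    c,s=np.cos(x[2]),np.sin(x[2]);u=np.array([-s,c]);e=0
    for l,k in(('mat',0),('jug',-.15),('rack',.15)):
        if (l,n) in M and (l,n)!=('rack','side'):
            e+=loss(n,l,M[l,n],[x[0]+k*u[0],x[1]+k*u[1],0],x[2])
    return e
for v in(['top'],['side'],['top','side']):
    s=nm(lambda x:sum(row(x,n) for n in v),[.549,.034,.2],[.006,.006,.08]);print('row',v,np.round(s.x,4),s.fun)
print(robot.read_state()['clock'])
E
```

```text
mat ['top'] [0.551  0.0324] 0.035
mat ['side'] [0.5537 0.034 ] 0.046
mat ['top', 'side'] [0.5518 0.0323 0.0027] 0.1
jug ['top'] [ 0.5799 -0.1135] 0.115
jug ['side'] [ 0.5809 -0.1145] 0.037
jug ['top', 'side'] [ 0.5811 -0.1139 -0.001 ] 0.153
rack ['top'] [0.5216 0.1794 0.1919] 0.043
rack ['side'] [0.5214 0.1781 0.2259] 0.076
rack ['top', 'side'] [0.5216 0.1786 0.2092] 0.123
bottle ['top'] [0.4414 0.2942] 0.078
bottle ['side'] [0.4389 0.2936] 0.117
bottle ['top', 'side'] [ 0.4404  0.2966 -0.0049] 0.207
jar ['top'] [ 0.5689 -0.3512] 0.07
jar ['side'] [ 0.5698 -0.3506] 0.117
jar ['top', 'side'] [ 0.569  -0.3513 -0.0024] 0.182
lid ['top'] [ 0.4444 -0.3406] 0.057Traceback (most recent call last):
  File "<stdin>", line 22, in <module>
  File "<stdin>", line 14, in nm
    res = _minimize_neldermead(fun, x0, args, callback, bounds=bounds,
                               **options)
    fxcc = func(xcc)
    fx = function(np.copy(x), *(wrapper_args + args))
  File "<stdin>", line 21, in <lambda>
  File "<stdin>", line 21, in <genexpr>
  File "h.py", line 41, in loss
    r=render(n,l,p,yaw);return 1-np.minimum(r,M).sum()/np.maximum(r,M).sum()
  File "h.py", line 37, in render
    for i in range(len(P)-1): fill(m,n,P[i:i+2].reshape(-1,3))
                              ~~~~^^^^^^^^^^^^^^^^^^^^^^^^^^^^
  File "h.py", line 27, in fill
    h=cv2.convexHull((proj(n,P)*4).astype(np.float32)*16).round().astype(np.int32)  # 4x supersample, 4 fractional bits
                      ~~~~^^^^^
  File "h.py", line 12, in proj
    K,d,R,t=cal(n);return cv2.projectPoints(np.array(X,float).reshape(-1,3),cv2.Rodrigues(R)[0],t,K,d)[0].reshape(-1,2)
            ~~~^^^
  File "h.py", line 4, in cal
    c=calibration(n);K=np.array([[c['fx'],0,c['cx']],[0,c['fy'],c['cy']],[0,0,1.]])
ValueError: time passes only in moves, steps and waits
```

```bash
sed -i 's/^def cal(n):/import functools\n@functools.lru_cache(None)\ndef cal(n):/' h.py
python3 - <<'E'
from h import *
from scipy.optimize import minimize
import pickle;M=pickle.load(open('M.pkl','rb'))
init={'lid':(.446,-.342),'cylinder':(.573,.336)}
def nm(f,x0,st): 
    x0=np.array(x0);S=np.vstack([x0]+[x0+np.eye(len(x0))[i]*st[i] for i in range(len(x0))])
    return minimize(f,x0,method='Nelder-Mead',options=dict(initial_simplex=S,xatol=1e-4,fatol=1e-5,maxiter=150))
for l,p in init.items():
    for v in(['top'],['side'],['top','side']):
        v=[n for n in v if(l,n) in M]
        if not v: continue
        d3=len(v)==2
        x0=[p[0],p[1]]+([0] if d3 else [])
        f=lambda x:sum(loss(n,l,M[l,n],[x[0],x[1],x[2] if d3 else 0]) for n in v)
        s=nm(f,x0,[.006,.006]+([.006] if d3 else []));print(l,v,np.round(s.x,4),round(s.fun,3))
def row(x,n):
    c,s=np.cos(x[2]),np.sin(x[2]);u=np.array([-s,c]);e=0
    for l,k in(('mat',0),('jug',-.15),('rack',.15)):
        if (l,n) in M and (l,n)!=('rack','side'):
            e+=loss(n,l,M[l,n],[x[0]+k*u[0],x[1]+k*u[1],0],x[2])
    return e
for v in(['top'],['side'],['top','side']):
    s=nm(lambda x:sum(row(x,n) for n in v),[.549,.034,.2],[.006,.006,.08]);x=s.x;print('row',v,np.round(x,4),s.fun)
    b=np.array([np.cos(x[2]),np.sin(x[2])]);u=np.array([-b[1],b[0]])
    print(' jar goal',x[:2]+.077*b,'jug',x[:2]-.15*u,'cyl goal',x[:2]-.15*u-.1*b)
s=robot.read_state();print(s['clock'],s['tool_pos'],s['eef_rot'],s['width'])
E
```

```text
lid ['top'] [ 0.4444 -0.3406] 0.057
lid ['side'] [ 0.444  -0.3401] 0.069
lid ['top', 'side'] [ 0.4443 -0.3402 -0.0005] 0.132
cylinder ['top'] [0.5694 0.3265] 0.073
cylinder ['side'] [0.5693 0.3245] 0.064
cylinder ['top', 'side'] [ 0.5698  0.3272 -0.0026] 0.134
row ['top'] [0.551  0.0326 0.1966] 0.19763606786727905
 jar goal [0.62653811 0.04760645] jug [ 0.58032009 -0.1145444 ] cyl goal [ 0.48224625 -0.13407696]
row ['side'] [0.5535 0.0339 0.1868] 0.08956116437911987
 jar goal [0.62918455 0.04816237] jug [ 0.58138328 -0.11352882] cyl goal [ 0.48312314 -0.13210151]
row ['top', 'side'] [0.5517 0.0328 0.1987] 0.3253212571144104
 jar goal [0.6271909  0.04799952] jug [ 0.5813178  -0.11424924] cyl goal [ 0.48328572 -0.13399032]
4.55 [0.22999314 0.58116599 0.23128638] [1.79999165e+02 3.85019467e-05 1.58411921e+02] 0.08553144683716069
```

{"fn": "jog_arm", "kwargs": {
  "rows": [
    {"rz":-8.2},
    {"rz":-8.2},
    {"rz":-8.2},
    {"rz":-8.2},
    {"x":-19,"y":-40},
    {"x":-19,"y":-40},
    {"x":-19,"y":-40},
    {"x":-19,"y":-40},
    {"x":-19,"y":-40},
    {"x":-19,"y":-40},
    {"x":-19,"y":-40},
    {"x":-18,"y":-42}
  ]
}}

```text
invalid input
```

```bash
cat > st.py <<'E'
from h import *
b=np.array([.98096,.19423]);u=np.array([-.19423,.98096]);m=np.array([.5517,.0328])
s=robot.read_state();d=s['tool_pos'][:2]-m
print('t',round(s['clock'],2),'B',round(d@b*1e3,1),'U',round(d@u*1e3,1),'z',round(s['tool_pos'][2]*1e3,1),np.round(s['eef_rot'],1),'F',np.round(s['force'],1),'w',round(s['width']*1e3,1),round(s['gripper_force'],1),'q6',round(s['q'][5],1))
E
python3 st.py
```

```text
t 4.55 B -209.1 U 600.4 z 231.3 [180.    0.  158.4] F [ 0.4 -1.1 -0.7] w 85.5 0.0 q6 -4.0
```

{"fn": "jog_arm", "kwargs": {
  "rows": [
    {"x":0,"y":0,"z":0,"rx":0,"ry":0,"rz":-8.2,"hand":1},
    {"x":0,"y":0,"z":0,"rx":0,"ry":0,"rz":-8.2,"hand":1},
    {"x":0,"y":0,"z":0,"rx":0,"ry":0,"rz":-8.2,"hand":1},
    {"x":0,"y":0,"z":0,"rx":0,"ry":0,"rz":-8.2,"hand":1},
    {"x":-19,"y":-40,"z":0,"rx":0,"ry":0,"rz":0,"hand":1},
    {"x":-19,"y":-40,"z":0,"rx":0,"ry":0,"rz":0,"hand":1},
    {"x":-19,"y":-40,"z":0,"rx":0,"ry":0,"rz":0,"hand":1},
    {"x":-19,"y":-40,"z":0,"rx":0,"ry":0,"rz":0,"hand":1},
    {"x":-19,"y":-40,"z":0,"rx":0,"ry":0,"rz":0,"hand":1},
    {"x":-19,"y":-40,"z":0,"rx":0,"ry":0,"rz":0,"hand":1},
    {"x":-19,"y":-40,"z":0,"rx":0,"ry":0,"rz":0,"hand":1},
    {"x":-18,"y":-42,"z":0,"rx":0,"ry":0,"rz":0,"hand":1}
  ]
}}

```text
clock: 6.05
tool_pos: [0.4416, 0.2936, 0.2316]
eef_rot: [180.0, 0.0, -168.8]
force: [0.4, 0.7, -0.8]
width: 0.0855
gripper_force: 0.0
```

```bash
python3 st.py
```

```text
t 6.05 B -57.4 U 277.2 z 231.6 [ 180.     0.  -168.8] F [ 0.4  0.7 -0.8] w 85.5 0.0 q6 -72.3
```

{"fn": "jog_arm", "kwargs": {
  "rows": [
    {"x":1,"y":1,"z":50,"rx":0,"ry":0,"rz":0,"hand":1},
    {"x":0,"y":0,"z":50,"rx":0,"ry":0,"rz":0,"hand":1},
    {"x":0,"y":0,"z":40,"rx":0,"ry":0,"rz":0,"hand":1},
    {"x":0,"y":0,"z":30,"rx":0,"ry":0,"rz":0,"hand":1},
    {"x":0,"y":0,"z":20,"rx":0,"ry":0,"rz":0,"hand":1},
    {"x":0,"y":0,"z":9,"rx":0,"ry":0,"rz":0,"hand":1},
    {"x":0,"y":0,"z":0,"rx":0,"ry":0,"rz":0,"hand":0.1},
    {"x":0,"y":0,"z":0,"rx":0,"ry":0,"rz":0,"hand":-0.1},
    {"x":0,"y":0,"z":0,"rx":0,"ry":0,"rz":0,"hand":-0.4},
    {"x":0,"y":0,"z":0,"rx":0,"ry":0,"rz":0,"hand":-1},
    {"x":0,"y":0,"z":0,"rx":0,"ry":0,"rz":0,"hand":-1},
    {"x":0,"y":0,"z":0,"rx":0,"ry":0,"rz":0,"hand":-1}
  ]
}}

```text
clock: 7.55
tool_pos: [0.4406, 0.2961, 0.0336]
eef_rot: [180.0, 0.1, -168.8]
force: [-1.1, -0.4, 6.3]
width: 0.0346
gripper_force: 59.7
```

```bash
python3 st.py
```

```text
t 7.55 B -57.9 U 279.9 z 33.6 [ 1.800e+02  1.000e-01 -1.688e+02] F [-1.1 -0.4  6.3] w 34.6 59.7 q6 -72.0
```

{"fn": "jog_arm", "kwargs": {
  "rows": [
    {"x":0,"y":0,"z":-30,"rx":0,"ry":0,"rz":0,"hand":-1},
    {"x":0,"y":0,"z":-60,"rx":0,"ry":0,"rz":0,"hand":-1},
    {"x":0,"y":0,"z":-60,"rx":0,"ry":0,"rz":0,"hand":-1},
    {"x":-8,"y":-30,"z":0,"rx":0,"ry":0,"rz":0,"hand":-1},
    {"x":-8,"y":-45,"z":0,"rx":0,"ry":0,"rz":0,"hand":-1},
    {"x":-8,"y":-45,"z":0,"rx":0,"ry":0,"rz":0,"hand":-1},
    {"x":-9,"y":-45,"z":0,"rx":0,"ry":0,"rz":0,"hand":-1},
    {"x":-9,"y":-45,"z":0,"rx":0,"ry":0,"rz":0,"hand":-1},
    {"x":-9,"y":-40,"z":0,"rx":0,"ry":0,"rz":0,"hand":-1},
    {"x":-7,"y":-30,"z":0,"rx":0,"ry":0,"rz":0,"hand":-1},
    {"x":0,"y":0,"z":0,"rx":0,"ry":0,"rz":0,"hand":-1},
    {"x":0,"y":0,"z":0,"rx":0,"ry":0,"rz":0,"hand":-1}
  ]
}}

```text
clock: 9.05
tool_pos: [0.5501, 0.0324, 0.1818]
eef_rot: [180.0, -0.1, -168.8]
force: [0.4, 1.0, -0.8]
width: 0.0345
gripper_force: 60.0
```

```bash
python3 st.py
```

```text
t 9.05 B -1.6 U -0.1 z 181.8 [ 1.800e+02 -1.000e-01 -1.688e+02] F [ 0.4  1.  -0.8] w 34.5 60.0 q6 -102.4
```

{"fn": "jog_arm", "kwargs": {
  "rows": [
    {"x":-2,"y":0,"z":50,"rx":0,"ry":0,"rz":0,"hand":-1},
    {"x":0,"y":0,"z":50,"rx":0,"ry":0,"rz":0,"hand":-1},
    {"x":0,"y":0,"z":25,"rx":0,"ry":0,"rz":0,"hand":-1},
    {"x":0,"y":0,"z":12,"rx":0,"ry":0,"rz":0,"hand":-1},
    {"x":0,"y":0,"z":5,"rx":0,"ry":0,"rz":0,"hand":-1},
    {"x":0,"y":0,"z":2,"rx":0,"ry":0,"rz":0,"hand":-1},
    {"x":0,"y":0,"z":0,"rx":0,"ry":0,"rz":0,"hand":-1}
  ]
}}

```text
clock: 9.93
tool_pos: [0.5538, 0.0325, 0.0394]
eef_rot: [-180.0, 0.1, -168.8]
force: [0.2, 0.4, -0.8]
width: 0.0347
gripper_force: 60.0
```

```bash
python3 st.py
```

```text
t 9.93 B 2.0 U -0.7 z 39.4 [-1.800e+02  1.000e-01 -1.688e+02] F [ 0.2  0.4 -0.8] w 34.7 60.0 q6 -102.4
```

{"fn": "jog_arm", "kwargs": {
  "rows": [
    {"x":1,"y":0,"z":1.5,"rx":0,"ry":0,"rz":0,"hand":-1},
    {"x":0,"y":0,"z":0,"rx":0,"ry":0,"rz":0,"hand":-1},
    {"x":0,"y":0,"z":0,"rx":0,"ry":0,"rz":0,"hand":-1}
  ]
}}

```text
clock: 10.3
tool_pos: [0.5519, 0.0322, 0.037]
eef_rot: [-180.0, 0.0, -168.8]
force: [0.3, -0.4, -0.9]
width: 0.0345
gripper_force: 60.0
```

```bash
python3 st.py
```

```text
t 10.3 B 0.1 U -0.7 z 37.0 [-180.     0.  -168.8] F [ 0.3 -0.4 -0.9] w 34.5 60.0 q6 -102.4
```

{"fn": "jog_arm", "kwargs": {
  "rows": [
    {"x":0,"y":0,"z":0.7,"rx":0,"ry":0,"rz":0,"hand":-1},
    {"x":0,"y":0,"z":0,"rx":0,"ry":0,"rz":0,"hand":-1},
    {"x":0,"y":0,"z":0,"rx":0,"ry":0,"rz":0,"hand":0},
    {"x":0,"y":0,"z":0,"rx":0,"ry":0,"rz":0,"hand":0.5},
    {"x":0,"y":0,"z":0,"rx":0,"ry":0,"rz":0,"hand":1},
    {"x":0,"y":0,"z":0,"rx":0,"ry":0,"rz":0,"hand":1},
    {"x":0,"y":0,"z":-20,"rx":0,"ry":0,"rz":0,"hand":1},
    {"x":0,"y":0,"z":-40,"rx":0,"ry":0,"rz":0,"hand":1},
    {"x":0,"y":0,"z":-50,"rx":0,"ry":0,"rz":0,"hand":1},
    {"x":0,"y":0,"z":-50,"rx":0,"ry":0,"rz":0,"hand":1},
    {"x":10,"y":-40,"z":0,"rx":0,"ry":0,"rz":0,"hand":1},
    {"x":10,"y":-50,"z":0,"rx":0,"ry":0,"rz":0,"hand":1}
  ]
}}

```text
clock: 11.8
tool_pos: [0.5504, -0.0601, 0.1975]
eef_rot: [-179.9, 0.1, -168.6]
force: [0.5, 0.1, -0.2]
width: 0.0854
gripper_force: 0.0
```

```bash
python3 st.py
```

```text
t 11.8 B -19.4 U -90.9 z 197.5 [-1.799e+02  1.000e-01 -1.686e+02] F [ 0.5  0.1 -0.2] w 85.4 0.0 q6 -112.1
```

Continue to above the jar (−57.4, −380): dB −38, dU −289.

{"fn": "jog_arm", "kwargs": {
  "rows": [
    {"x":5,"y":-45,"z":0,"rx":0,"ry":0,"rz":0,"hand":1},
    {"x":5,"y":-45,"z":0,"rx":0,"ry":0,"rz":0,"hand":1},
    {"x":6,"y":-45,"z":0,"rx":0,"ry":0,"rz":0,"hand":1},
    {"x":6,"y":-45,"z":0,"rx":0,"ry":0,"rz":0,"hand":1},
    {"x":6,"y":-45,"z":0,"rx":0,"ry":0,"rz":0,"hand":1},
    {"x":5,"y":-40,"z":0,"rx":0,"ry":0,"rz":0,"hand":1},
    {"x":5,"y":-24,"z":0,"rx":0,"ry":0,"rz":0,"hand":1},
    {"x":0,"y":0,"z":40,"rx":0,"ry":0,"rz":0,"hand":1},
    {"x":0,"y":0,"z":40,"rx":0,"ry":0,"rz":0,"hand":1},
    {"x":0,"y":0,"z":0,"rx":0,"ry":0,"rz":0,"hand":1},
    {"x":0,"y":0,"z":0,"rx":0,"ry":0,"rz":0,"hand":1}
  ]
}}

```text
clock: 13.18
tool_pos: [0.5694, -0.3509, 0.1173]
eef_rot: [-179.9, 0.1, -168.8]
force: [1.0, 0.0, -0.0]
width: 0.0854
gripper_force: 0.0
```

```bash
python3 st.py; python3 -c "
from h import *
save('side','s1.png');b=save('top','t1.png')
im=cv2.imread('pics/s1.png');cv2.imwrite('pics/c1.png',cv2.resize(im[90:350,150:410],(600,600),interpolation=2))
for n in('side','top'):
    M=masks(n,'bottle',2,proj(n,[.5517,.0328,.05])[0])
    from scipy.optimize import minimize
    if M is not None:
        for z in (0,.003):
            s=minimize(lambda x:loss(n,'bottle',M,[x[0]/100,x[1]/100,z]),[55.17,3.28],method='Nelder-Mead');print(n,s.x*10,s.fun)
"
```

```text
t 13.18 B -57.1 U -379.8 z 117.3 [-1.799e+02  1.000e-01 -1.688e+02] F [ 1.  0. -0.] w 85.4 0.0 q6 -136.6
side [553.73219085  33.78051202] 0.07440358400344849
side [552.94072862  32.39185709] 0.07634973526000977
top [550.65310872  32.64094717] 0.07146799564361572
top [550.42378967  32.62172607] 0.07451194524765015
```

View pics/c1.png

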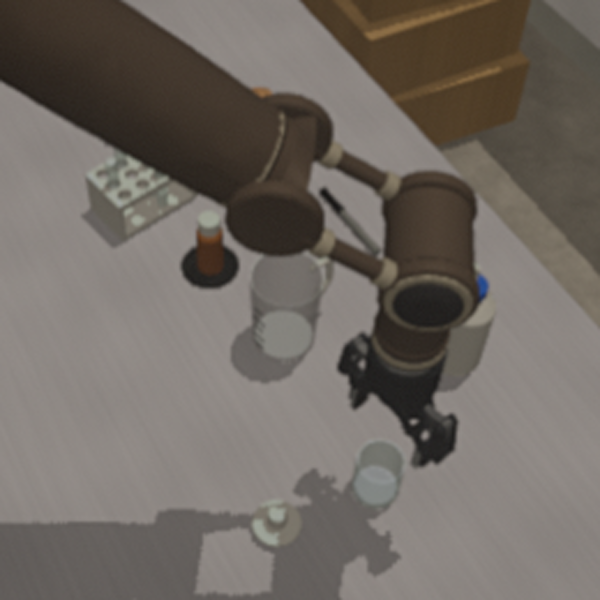

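{"fn": "jog_arm", "kwargs": {
  "rows": [
    {"x":0,"y":0,"z":30,"rx":0,"ry":0,"rz":0,"hand":1},
    {"x":0,"y":0,"z":30,"rx":0,"ry":0,"rz":0,"hand":1},
    {"x":0,"y":0,"z":25,"rx":0,"ry":0,"rz":0,"hand":1},
    {"x":0,"y":0,"z":10,"rx":0,"ry":0,"rz":0,"hand":1},
    {"x":0,"y":0,"z":0,"rx":0,"ry":0,"rz":0,"hand":0.6},
    {"x":0,"y":0,"z":0,"rx":0,"ry":0,"rz":0,"hand":0.4},
    {"x":0,"y":0,"z":0,"rx":0,"ry":0,"rz":0,"hand":0},
    {"x":0,"y":0,"z":0,"rx":0,"ry":0,"rz":0,"hand":-1},
    {"x":0,"y":0,"z":0,"rx":0,"ry":0,"rz":0,"hand":-1},
    {"x":0,"y":0,"z":0,"rx":0,"ry":0,"rz":0,"hand":-1},
    {"x":0,"y":0,"z":0,"rx":0,"ry":0,"rz":0,"hand":-1}
  ]
}}

```text
clock: 14.85
tool_pos: [0.5701, -0.3517, 0.023]
eef_rot: [-179.9, 0.1, -168.8]
force: [-0.1, 0.2, 6.6]
width: 0.0544
gripper_force: 63.7
```

```bash
python3 st.py
```

```text
t 14.85 B -56.6 U -380.8 z 23.0 [-1.799e+02  1.000e-01 -1.688e+02] F [-0.1  0.2  6.6] w 54.4 63.7 q6 -136.6
```

{"fn": "jog_arm", "kwargs": {
  "rows": [
    {"x":0,"y":0,"z":-30,"rx":0,"ry":0,"rz":0,"hand":-1},
    {"x":0,"y":0,"z":-60,"rx":0,"ry":0,"rz":0,"hand":-1},
    {"x":0,"y":0,"z":-60,"rx":0,"ry":0,"rz":0,"hand":-1},
    {"x":-10,"y":25,"z":-10,"rx":0,"ry":0,"rz":0,"hand":-1},
    {"x":-16,"y":45,"z":0,"rx":0,"ry":0,"rz":0,"hand":-1},
    {"x":-16,"y":45,"z":0,"rx":0,"ry":0,"rz":0,"hand":-1},
    {"x":-16,"y":45,"z":0,"rx":0,"ry":0,"rz":0,"hand":-1},
    {"x":-16,"y":45,"z":0,"rx":0,"ry":0,"rz":0,"hand":-1},
    {"x":-16,"y":45,"z":0,"rx":0,"ry":0,"rz":0,"hand":-1},
    {"x":-16,"y":45,"z":0,"rx":0,"ry":0,"rz":0,"hand":-1},
    {"x":-14,"y":45,"z":0,"rx":0,"ry":0,"rz":0,"hand":-1},
    {"x":-14,"y":41,"z":0,"rx":0,"ry":0,"rz":0,"hand":-1}
  ]
}}

```text
clock: 16.35
tool_pos: [0.6239, 0.0515, 0.1788]
eef_rot: [179.9, -0.2, -168.7]
force: [0.7, 0.1, -1.0]
width: 0.0545
gripper_force: 63.7
```

{"fn": "jog_arm", "kwargs": {
  "rows": [
    {"x":0,"y":0,"z":0,"rx":0,"ry":0,"rz":0,"hand":-1},
    {"x":0,"y":0,"z":0,"rx":0,"ry":0,"rz":0,"hand":-1}
  ]
}}

```text
clock: 16.6
tool_pos: [0.6245, 0.0492, 0.1794]
eef_rot: [-180.0, -0.2, -168.7]
force: [-0.8, -0.4, -0.7]
width: 0.054
gripper_force: 63.8
```

```bash
python3 st.py
```

```text
t 16.6 B 74.6 U 2.0 z 179.4 [-180.    -0.2 -168.7] F [-0.8 -0.4 -0.7] w 54.0 63.8 q6 -100.7
```

{"fn": "jog_arm", "kwargs": {
  "rows": [
    {"x":-1,"y":-2,"z":50,"rx":0,"ry":0,"rz":0,"hand":-1},
    {"x":0,"y":0,"z":50,"rx":0,"ry":0,"rz":0,"hand":-1},
    {"x":0,"y":0,"z":30,"rx":0,"ry":0,"rz":0,"hand":-1},
    {"x":0,"y":0,"z":15,"rx":0,"ry":0,"rz":0,"hand":-1},
    {"x":0,"y":0,"z":5,"rx":0,"ry":0,"rz":0,"hand":-1},
    {"x":0,"y":0,"z":2,"rx":0,"ry":0,"rz":0,"hand":-1},
    {"x":0,"y":0,"z":0,"rx":0,"ry":0,"rz":0,"hand":-1},
    {"x":0,"y":0,"z":0,"rx":0,"ry":0,"rz":0,"hand":-1}
  ]
}}

```text
clock: 17.6
tool_pos: [0.6284, 0.0473, 0.0304]
eef_rot: [-180.0, 0.1, -168.8]
force: [0.2, 0.1, -1.8]
width: 0.0544
gripper_force: 63.8
```

```bash
python3 st.py
```

```text
t 17.6 B 78.0 U -0.7 z 30.4 [-1.800e+02  1.000e-01 -1.688e+02] F [ 0.2  0.1 -1.8] w 54.4 63.8 q6 -100.9
```

{"fn": "jog_arm", "kwargs": {
  "rows": [
    {"x":1,"y":0.5,"z":4,"rx":0,"ry":0,"rz":0,"hand":-1},
    {"x":0,"y":0,"z":2.5,"rx":0,"ry":0,"rz":0,"hand":-1},
    {"x":0,"y":0,"z":0,"rx":0,"ry":0,"rz":0,"hand":-1},
    {"x":0,"y":0,"z":0,"rx":0,"ry":0,"rz":0,"hand":-1}
  ]
}}

```text
clock: 18.1
tool_pos: [0.6261, 0.0477, 0.0231]
eef_rot: [180.0, -0.0, -168.8]
force: [-3.2, 1.0, 4.9]
width: 0.0546
gripper_force: 64.1
```

```bash
python3 st.py
```

```text
t 18.1 B 75.9 U 0.1 z 23.1 [ 180.    -0.  -168.8] F [-3.2  1.   4.9] w 54.6 64.1 q6 -100.8
```

{"fn": "jog_arm", "kwargs": {
  "rows": [
    {"x":0,"y":0,"z":0,"rx":0,"ry":0,"rz":0,"hand":0.5},
    {"x":0,"y":0,"z":0,"rx":0,"ry":0,"rz":0,"hand":1},
    {"x":0,"y":0,"z":0,"rx":0,"ry":0,"rz":0,"hand":1},
    {"x":0,"y":0,"z":0,"rx":0,"ry":0,"rz":0,"hand":1},
    {"x":0,"y":0,"z":-20,"rx":0,"ry":0,"rz":0,"hand":1},
    {"x":0,"y":0,"z":-40,"rx":0,"ry":0,"rz":0,"hand":1},
    {"x":0,"y":0,"z":-60,"rx":0,"ry":0,"rz":0,"hand":1},
    {"x":0,"y":0,"z":-60,"rx":0,"ry":0,"rz":0,"hand":1},
    {"x":0,"y":30,"z":-10,"rx":0,"ry":0,"rz":0,"hand":1},
    {"x":0,"y":45,"z":0,"rx":0,"ry":0,"rz":0,"hand":1},
    {"x":0,"y":45,"z":0,"rx":0,"ry":0,"rz":0,"hand":1},
    {"x":1,"y":45,"z":0,"rx":0,"ry":0,"rz":0,"hand":1}
  ]
}}

```text
clock: 19.6
tool_pos: [0.5933, 0.2105, 0.2146]
eef_rot: [180.0, 0.1, -168.8]
force: [-0.3, 0.7, -0.3]
width: 0.0857
gripper_force: 0.0
```

{"fn": "jog_arm", "kwargs": {
  "rows": [
    {"x":1,"y":45,"z":0,"rx":0,"ry":0,"rz":0,"hand":1},
    {"x":0,"y":40,"z":0,"rx":0,"ry":0,"rz":0,"hand":1},
    {"x":0,"y":34,"z":0,"rx":0,"ry":0,"rz":0,"hand":1},
    {"x":0,"y":0,"z":0,"rx":0,"ry":0,"rz":0,"hand":1},
    {"x":0,"y":0,"z":0,"rx":0,"ry":0,"rz":0,"hand":1}
  ]
}}

```text
clock: 20.23
tool_pos: [0.5693, 0.3253, 0.2135]
eef_rot: [-180.0, 0.1, -168.8]
force: [0.0, 0.3, -0.2]
width: 0.0853
gripper_force: 0.0
```

```bash
python3 st.py; python3 -c "
from h import *
from scipy.optimize import minimize
save('side','s2.png');save('top','t2.png')
a=cv2.imread('pics/s2.png')[90:340,140:390];b=cv2.imread('pics/t2.png')[90:290,80:330]
cv2.imwrite('pics/c2.png',np.hstack([cv2.resize(a,(400,400),interpolation=2),cv2.resize(b,(400,320),interpolation=2)[:320] if 0 else cv2.resize(cv2.copyMakeBorder(b,0,50,0,0,0),(400,400))]))
for n in('side','top'):
  for l,p in(('jar',[.6265,.0475]),('bottle',[.5517,.0328])):
    M=masks(n,l,2,proj(n,[p[0],p[1],.04])[0])
    if M is not None:
        s=minimize(lambda x:loss(n,l,M,[x[0]/100,x[1]/100,.003*(l=='bottle')]),[p[0]*100,p[1]*100],method='Nelder-Mead');print(n,l,s.x*10,s.fun)
"
```

```text
t 20.23 B 74.1 U 283.5 z 213.5 [-1.800e+02  1.000e-01 -1.688e+02] F [ 0.   0.3 -0.2] w 85.3 0.0 q6 -75.3
side jar [626.40494924  45.80869261] 0.041417717933654785
side bottle [552.15792492  30.58857756] 0.08725512027740479
top jar [624.51876748  46.90710215] 0.06097286939620972
top bottle [551.03944748  31.89938563] 0.06419551372528076
```

View pics/c2.png

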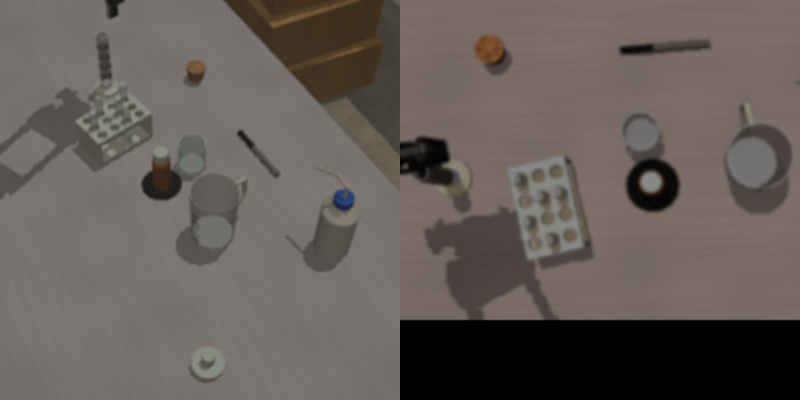

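{"fn": "jog_arm", "kwargs": {
  "rows": [
    {"x":0,"y":0.5,"z":40,"rx":0,"ry":0,"rz":0,"hand":1},
    {"x":0,"y":0,"z":40,"rx":0,"ry":0,"rz":0,"hand":1},
    {"x":0,"y":0,"z":25,"rx":0,"ry":0,"rz":0,"hand":1},
    {"x":0,"y":0,"z":14,"rx":0,"ry":0,"rz":0,"hand":1},
    {"x":0,"y":0,"z":0,"rx":0,"ry":0,"rz":0,"hand":0.2},
    {"x":0,"y":0,"z":0,"rx":0,"ry":0,"rz":0,"hand":-0.1},
    {"x":0,"y":0,"z":0,"rx":0,"ry":0,"rz":0,"hand":-0.3},
    {"x":0,"y":0,"z":0,"rx":0,"ry":0,"rz":0,"hand":-0.4},
    {"x":0,"y":0,"z":0,"rx":0,"ry":0,"rz":0,"hand":-0.6},
    {"x":0,"y":0,"z":0,"rx":0,"ry":0,"rz":0,"hand":-1},
    {"x":0,"y":0,"z":0,"rx":0,"ry":0,"rz":0,"hand":-1},
    {"x":0,"y":0,"z":0,"rx":0,"ry":0,"rz":0,"hand":-1}
  ]
}}

```text
clock: 22.22
tool_pos: [0.5699, 0.3271, 0.0949]
eef_rot: [179.9, 0.1, -168.8]
force: [-0.9, 1.6, 5.3]
width: 0.0242
gripper_force: 59.3
```

```bash
python3 st.py
```

```text
t 22.23 B 75.0 U 285.1 z 94.9 [ 1.799e+02  1.000e-01 -1.688e+02] F [-0.9  1.6  5.3] w 24.2 59.3 q6 -75.2
```

{"fn": "jog_arm", "kwargs": {
  "rows": [
    {"x":0,"y":0,"z":-30,"rx":0,"ry":0,"rz":0,"hand":-1},
    {"x":0,"y":0,"z":-60,"rx":0,"ry":0,"rz":0,"hand":-1},
    {"x":0,"y":0,"z":-55,"rx":0,"ry":0,"rz":0,"hand":-1},
    {"x":12,"y":-25,"z":0,"rx":0,"ry":0,"rz":0,"hand":-1},
    {"x":18,"y":-42,"z":0,"rx":0,"ry":0,"rz":0,"hand":-1},
    {"x":18,"y":-42,"z":0,"rx":0,"ry":0,"rz":0,"hand":-1},
    {"x":18,"y":-42,"z":0,"rx":0,"ry":0,"rz":0,"hand":-1},
    {"x":18,"y":-42,"z":0,"rx":0,"ry":0,"rz":0,"hand":-1},
    {"x":18,"y":-42,"z":0,"rx":0,"ry":0,"rz":0,"hand":-1},
    {"x":18,"y":-42,"z":0,"rx":0,"ry":0,"rz":0,"hand":-1},
    {"x":18,"y":-42,"z":0,"rx":0,"ry":0,"rz":0,"hand":-1},
    {"x":14,"y":-42,"z":0,"rx":0,"ry":0,"rz":0,"hand":-1}
  ]
}}

```text
clock: 23.72
tool_pos: [0.4883, -0.059, 0.2374]
eef_rot: [180.0, -0.2, -168.8]
force: [-0.1, 0.0, -0.9]
width: 0.0238
gripper_force: 58.9
```

{"fn": "jog_arm", "kwargs": {
  "rows": [
    {"x":12,"y":-42,"z":0,"rx":0,"ry":0,"rz":0,"hand":-1},
    {"x":10,"y":-32,"z":0,"rx":0,"ry":0,"rz":0,"hand":-1},
    {"x":0,"y":0,"z":0,"rx":0,"ry":0,"rz":0,"hand":-1},
    {"x":0,"y":0,"z":0,"rx":0,"ry":0,"rz":0,"hand":-1}
  ]
}}

```text
clock: 24.22
tool_pos: [0.4821, -0.134, 0.2377]
eef_rot: [179.9, -0.1, -168.8]
force: [-0.3, 0.6, 0.3]
width: 0.0242
gripper_force: 59.0
```

```bash
python3 st.py
```

```text
t 24.23 B -100.7 U -150.1 z 237.7 [ 1.799e+02 -1.000e-01 -1.688e+02] F [-0.3  0.6  0.3] w 24.2 59.0 q6 -121.7
```

{"fn": "jog_arm", "kwargs": {
  "rows": [
    {"x":0,"y":0,"z":50,"rx":0,"ry":0,"rz":0,"hand":-1},
    {"x":0,"y":0,"z":45,"rx":0,"ry":0,"rz":0,"hand":-1},
    {"x":0,"y":0,"z":25,"rx":0,"ry":0,"rz":0,"hand":-1},
    {"x":0,"y":0,"z":13,"rx":0,"ry":0,"rz":0,"hand":-1},
    {"x":0,"y":0,"z":4,"rx":0,"ry":0,"rz":0,"hand":-1},
    {"x":0,"y":0,"z":0,"rx":0,"ry":0,"rz":0,"hand":-1},
    {"x":0,"y":0,"z":0,"rx":0,"ry":0,"rz":0,"hand":-1},
    {"x":0,"y":0,"z":0,"rx":0,"ry":0,"rz":0,"hand":-1}
  ]
}}

```text
clock: 25.22
tool_pos: [0.4837, -0.1346, 0.1025]
eef_rot: [-179.9, 0.1, -168.8]
force: [-1.1, 0.1, -1.2]
width: 0.0239
gripper_force: 59.1
```

```bash
python3 st.py
```

```text
t 25.23 B -99.3 U -151.0 z 102.5 [-1.799e+02  1.000e-01 -1.688e+02] F [-1.1  0.1 -1.2] w 23.9 59.1 q6 -121.7
```

{"fn": "jog_arm", "kwargs": {
  "rows": [
    {"x":0,"y":0.5,"z":4,"rx":0,"ry":0,"rz":0,"hand":-1},
    {"x":0,"y":0,"z":2.5,"rx":0,"ry":0,"rz":0,"hand":-1},
    {"x":0,"y":0,"z":0.7,"rx":0,"ry":0,"rz":0,"hand":-1},
    {"x":0,"y":0,"z":0,"rx":0,"ry":0,"rz":0,"hand":-1},
    {"x":0,"y":0,"z":0,"rx":0,"ry":0,"rz":0,"hand":-1}
  ]
}}

```text
clock: 25.85
tool_pos: [0.4829, -0.1337, 0.0949]
eef_rot: [180.0, -0.0, -168.8]
force: [-2.1, 1.3, 5.9]
width: 0.0242
gripper_force: 59.8
```

```bash
python3 st.py
```

```text
t 25.85 B -99.8 U -150.0 z 94.9 [ 180.    -0.  -168.8] F [-2.1  1.3  5.9] w 24.2 59.8 q6 -121.7
```

{"fn": "jog_arm", "kwargs": {
  "rows": [
    {"x":0,"y":0,"z":0,"rx":0,"ry":0,"rz":0,"hand":-0.2},
    {"x":0,"y":0,"z":0,"rx":0,"ry":0,"rz":0,"hand":0.4},
    {"x":0,"y":0,"z":0,"rx":0,"ry":0,"rz":0,"hand":0.7},
    {"x":0,"y":0,"z":0,"rx":0,"ry":0,"rz":0,"hand":0.7},
    {"x":0,"y":0,"z":-20,"rx":0,"ry":0,"rz":0,"hand":0.7},
    {"x":0,"y":0,"z":-40,"rx":0,"ry":0,"rz":0,"hand":0.7},
    {"x":0,"y":0,"z":-50,"rx":0,"ry":0,"rz":0,"hand":0.7},
    {"x":16,"y":-39,"z":0,"rx":0,"ry":0,"rz":0,"hand":0.5},
    {"x":16,"y":-39,"z":0,"rx":0,"ry":0,"rz":0,"hand":0.5},
    {"x":16,"y":-39,"z":0,"rx":0,"ry":0,"rz":0,"hand":0.5},
    {"x":15,"y":-39,"z":0,"rx":0,"ry":0,"rz":0,"hand":0.5},
    {"x":15,"y":-39,"z":0,"rx":0,"ry":0,"rz":0,"hand":0.5}
  ]
}}

```text
clock: 27.35
tool_pos: [0.4438, -0.3416, 0.2043]
eef_rot: [-180.0, 0.0, -168.8]
force: [0.2, -0.6, 0.7]
width: 0.064
gripper_force: 0.0
```

{"fn": "jog_arm", "kwargs": {
  "rows": [
    {"x":0,"y":0,"z":50,"rx":0,"ry":0,"rz":0,"hand":0.2},
    {"x":0,"y":0,"z":50,"rx":0,"ry":0,"rz":0,"hand":0.2},
    {"x":0,"y":0,"z":30,"rx":0,"ry":0,"rz":0,"hand":0.2},
    {"x":0,"y":0,"z":20,"rx":0,"ry":0,"rz":0,"hand":0.2},
    {"x":0,"y":0,"z":0,"rx":0,"ry":0,"rz":0,"hand":0.2},
    {"x":0,"y":0,"z":0,"rx":0,"ry":0,"rz":0,"hand":0.2}
  ]
}}

```text
clock: 28.1
tool_pos: [0.4448, -0.3408, 0.0551]
eef_rot: [-179.9, 0.0, -168.8]
force: [0.5, 0.1, 0.4]
width: 0.051
gripper_force: 0.0
```

```bash
python3 st.py; python3 -c "
from h import *
from scipy.optimize import minimize
save('side','s3.png');save('top','t3.png')
a=cv2.imread('pics/s3.png')[90:340,140:390];b=cv2.imread('pics/t3.png')[90:340,180:430]
cv2.imwrite('pics/c3.png',np.hstack([cv2.resize(a,(400,400),interpolation=2),cv2.resize(b,(400,400),interpolation=2)]))
for n in('side','top'):
  for l,p in(('jar',[.6265,.0475]),('cylinder',[.483,-.134])):
    M=masks(n,l,2,proj(n,[p[0],p[1],.06])[0])
    if M is not None:
        s=minimize(lambda x:loss(n,l,M,[x[0]/100,x[1]/100,0]),[p[0]*100,p[1]*100],method='Nelder-Mead');print(n,l,s.x*10,s.fun)
"
```

```text
t 28.1 B -177.4 U -345.7 z 55.1 [-179.9    0.  -168.8] F [0.5 0.1 0.4] w 51.0 0.0 q6 -143.1
side jar [626.61949539  45.98355293] 0.16822558641433716
side cylinder [ 483.3279486  -133.14863457] 0.39021676778793335
top jar [624.38612652  46.30094862] 0.05907171964645386
top cylinder [ 482.61513169 -135.10885277] 0.09707880020141602
```

View pics/c3.png

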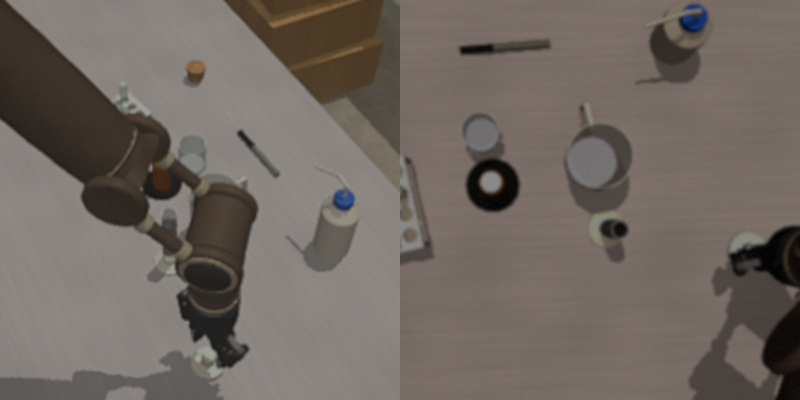

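{"fn": "jog_arm", "kwargs": {
  "rows": [
    {"x":0,"y":0.5,"z":20,"rx":0,"ry":0,"rz":0,"hand":0.2},
    {"x":0,"y":0,"z":12,"rx":0,"ry":0,"rz":0,"hand":0.2},
    {"x":0,"y":0,"z":4.5,"rx":0,"ry":0,"rz":0,"hand":0.1},
    {"x":0,"y":0,"z":0,"rx":0,"ry":0,"rz":0,"hand":0},
    {"x":0,"y":0,"z":0,"rx":0,"ry":0,"rz":0,"hand":-0.2},
    {"x":0,"y":0,"z":0,"rx":0,"ry":0,"rz":0,"hand":-0.35},
    {"x":0,"y":0,"z":0,"rx":0,"ry":0,"rz":0,"hand":-0.5},
    {"x":0,"y":0,"z":0,"rx":0,"ry":0,"rz":0,"hand":-1},
    {"x":0,"y":0,"z":0,"rx":0,"ry":0,"rz":0,"hand":-1},
    {"x":0,"y":0,"z":0,"rx":0,"ry":0,"rz":0,"hand":-1}
  ]
}}

```text
clock: 29.85
tool_pos: [0.4446, -0.3402, 0.0186]
eef_rot: [-180.0, 0.0, -168.8]
force: [0.2, 0.7, 5.7]
width: 0.0201
gripper_force: 58.6
```

```bash
python3 st.py
```

```text
t 29.85 B -177.5 U -345.1 z 18.6 [-180.     0.  -168.8] F [0.2 0.7 5.7] w 20.1 58.6 q6 -143.1
```

{"fn": "jog_arm", "kwargs": {
  "rows": [
    {"x":0,"y":0,"z":-40,"rx":0,"ry":0,"rz":0,"hand":-1},
    {"x":0,"y":0,"z":-60,"rx":0,"ry":0,"rz":0,"hand":-1},
    {"x":0,"y":0,"z":-60,"rx":0,"ry":0,"rz":0,"hand":-1},
    {"x":-10,"y":15,"z":-20,"rx":0,"ry":0,"rz":0,"hand":-1},
    {"x":-27,"y":36,"z":0,"rx":0,"ry":0,"rz":0,"hand":-1},
    {"x":-27,"y":36,"z":0,"rx":0,"ry":0,"rz":0,"hand":-1},
    {"x":-27,"y":36,"z":0,"rx":0,"ry":0,"rz":0,"hand":-1},
    {"x":-27,"y":36,"z":0,"rx":0,"ry":0,"rz":0,"hand":-1},
    {"x":-27,"y":36,"z":0,"rx":0,"ry":0,"rz":0,"hand":-1},
    {"x":-27,"y":36,"z":0,"rx":0,"ry":0,"rz":0,"hand":-1},
    {"x":-27,"y":36,"z":0,"rx":0,"ry":0,"rz":0,"hand":-1},
    {"x":-27,"y":36,"z":0,"rx":0,"ry":0,"rz":0,"hand":-1}
  ]
}}

```text
clock: 31.35
tool_pos: [0.6061, 0.0035, 0.1959]
eef_rot: [180.0, -0.2, -168.8]
force: [-0.0, -1.0, -0.5]
width: 0.0198
gripper_force: 58.7
```

{"fn": "jog_arm", "kwargs": {
  "rows": [
    {"x":-18,"y":28,"z":0,"rx":0,"ry":0,"rz":0,"hand":-1},
    {"x":-10,"y":14,"z":0,"rx":0,"ry":0,"rz":0,"hand":-1},
    {"x":0,"y":0,"z":0,"rx":0,"ry":0,"rz":0,"hand":-1},
    {"x":0,"y":0,"z":0,"rx":0,"ry":0,"rz":0,"hand":-1},
    {"x":0,"y":0,"z":50,"rx":0,"ry":0,"rz":0,"hand":-1},
    {"x":0,"y":0,"z":32,"rx":0,"ry":0,"rz":0,"hand":-1},
    {"x":0,"y":0,"z":12,"rx":0,"ry":0,"rz":0,"hand":-1},
    {"x":0,"y":0,"z":0,"rx":0,"ry":0,"rz":0,"hand":-1},
    {"x":0,"y":0,"z":0,"rx":0,"ry":0,"rz":0,"hand":-1}
  ]
}}

```text
clock: 32.48
tool_pos: [0.6278, 0.0476, 0.1058]
eef_rot: [-180.0, 0.2, -168.8]
force: [-0.8, 0.5, 0.0]
width: 0.0199
gripper_force: 58.7
```

```bash
python3 st.py
```

```text
t 32.48 B 77.5 U -0.2 z 105.8 [-180.     0.2 -168.8] F [-0.8  0.5  0. ] w 19.9 58.7 q6 -100.8
```

{"fn": "jog_arm", "kwargs": {
  "rows": [
    {"x":1.5,"y":0.2,"z":10,"rx":0,"ry":0,"rz":0,"hand":-1},
    {"x":0,"y":0,"z":8,"rx":0,"ry":0,"rz":0,"hand":-1},
    {"x":0,"y":0,"z":5,"rx":0,"ry":0,"rz":0,"hand":-1},
    {"x":0,"y":0,"z":3,"rx":0,"ry":0,"rz":0,"hand":-1},
    {"x":0,"y":0,"z":0,"rx":0,"ry":0,"rz":0,"hand":-1},
    {"x":0,"y":0,"z":0,"rx":0,"ry":0,"rz":0,"hand":-1}
  ]
}}

```text
clock: 33.22
tool_pos: [0.6249, 0.0479, 0.0781]
eef_rot: [-180.0, 0.0, -168.8]
force: [0.3, 0.2, -0.2]
width: 0.0201
gripper_force: 58.7
```

```bash
python3 st.py
```

```text
t 33.23 B 74.8 U 0.6 z 78.1 [-180.     0.  -168.8] F [ 0.3  0.2 -0.2] w 20.1 58.7 q6 -100.8
```

{"fn": "jog_arm", "kwargs": {
  "rows": [
    {"x":-0.5,"y":-0.5,"z":2,"rx":0,"ry":0,"rz":0,"hand":-1},
    {"x":0,"y":0,"z":1.5,"rx":0,"ry":0,"rz":0,"hand":-1},
    {"x":0,"y":0,"z":0.5,"rx":0,"ry":0,"rz":0,"hand":-1},
    {"x":0,"y":0,"z":0,"rx":0,"ry":0,"rz":0,"hand":-1},
    {"x":0,"y":0,"z":0,"rx":0,"ry":0,"rz":0,"hand":-1}
  ]
}}

```text
clock: 33.85
tool_pos: [0.6256, 0.0475, 0.0746]
eef_rot: [-180.0, 0.0, -168.8]
force: [-1.6, -0.3, 5.5]
width: 0.0199
gripper_force: 59.2
```

```bash
python3 st.py
```

```text
t 33.85 B 75.3 U 0.1 z 74.6 [-180.     0.  -168.8] F [-1.6 -0.3  5.5] w 19.9 59.2 q6 -100.8
```

{"fn": "jog_arm", "kwargs": {
  "rows": [
    {"x":0,"y":0,"z":0,"rx":0,"ry":0,"rz":0,"hand":-0.2},
    {"x":0,"y":0,"z":0,"rx":0,"ry":0,"rz":0,"hand":0.1},
    {"x":0,"y":0,"z":0,"rx":0,"ry":0,"rz":0,"hand":0.1},
    {"x":0,"y":0,"z":-15,"rx":0,"ry":0,"rz":0,"hand":0.1},
    {"x":0,"y":0,"z":-40,"rx":0,"ry":0,"rz":0,"hand":0.1},
    {"x":0,"y":0,"z":-60,"rx":0,"ry":0,"rz":0,"hand":0.1},
    {"x":0,"y":0,"z":-50,"rx":0,"ry":0,"rz":0,"hand":0.1},
    {"x":30,"y":45,"z":0,"rx":0,"ry":0,"rz":0,"hand":0.1},
    {"x":30,"y":45,"z":0,"rx":0,"ry":0,"rz":0,"hand":0.1},
    {"x":30,"y":45,"z":0,"rx":0,"ry":0,"rz":0,"hand":0.1},
    {"x":30,"y":45,"z":0,"rx":0,"ry":0,"rz":0,"hand":0.1},
    {"x":30,"y":45,"z":0,"rx":0,"ry":0,"rz":0,"hand":0.1}
  ]
}}

```text
clock: 35.35
tool_pos: [0.4334, 0.2403, 0.2402]
eef_rot: [180.0, 0.1, -168.8]
force: [0.4, 0.9, 0.1]
width: 0.0472
gripper_force: 0.0
```

{"fn": "jog_arm", "kwargs": {
  "rows": [
    {"x":30,"y":45,"z":0,"rx":0,"ry":0,"rz":0,"hand":0.1},
    {"x":30,"y":45,"z":0,"rx":0,"ry":0,"rz":0,"hand":0.1},
    {"x":0,"y":0,"z":0,"rx":0,"ry":0,"rz":0,"hand":0.1},
    {"x":0,"y":0,"z":0,"rx":0,"ry":0,"rz":0,"hand":0.1}
  ]
}}

```text
clock: 35.85
tool_pos: [0.3585, 0.3158, 0.2397]
eef_rot: [-180.0, 0.1, -168.7]
force: [-0.9, -0.2, -0.2]
width: 0.0471
gripper_force: 0.0
```

```bash
python3 st.py; python3 -c "
from h import *
from scipy.optimize import minimize
save('side','s4.png');save('top','t4.png')
a=cv2.imread('pics/s4.png')[120:270,180:330];b=cv2.imread('pics/t4.png')[120:270,200:350]
cv2.imwrite('pics/c4.png',np.hstack([cv2.resize(a,(400,400),interpolation=2),cv2.resize(b,(400,400),interpolation=2)]))
for n in('side','top'):
  for l,p in(('bottle',[.5517,.0328,.003]),('jar',[.6265,.0475,0]),('lid',[.626,.0475,.056]),('cylinder',[.483,-.134,0]),('jug',[.581,-.114,0])):
    M=masks(n,l,2,proj(n,[p[0],p[1],.06])[0])
    if M is not None:
        s=minimize(lambda x:loss(n,l,M,[x[0]/100,x[1]/100,p[2]],.195),[p[0]*100,p[1]*100],method='Nelder-Mead');print(n,l,np.round(s.x*10,1),round(s.fun,3))
"
```

```text
t 35.85 B -134.6 U 315.1 z 239.7 [-1.800e+02  1.000e-01 -1.687e+02] F [-0.9 -0.2 -0.2] w 47.1 0.0 q6 -65.1
side bottle [553.6  33.9] 0.091
side jar [625.7  44.1] 0.449
side lid [626.9  45.8] 0.112
side cylinder [ 484.  -133.3] 0.079
side jug [ 582.2 -114.6] 0.042
top bottle [552.1  32. ] 0.115
top jar [584.7  30.4] 0.918
top lid [625.4  46.2] 0.081
top cylinder [ 482.8 -133.4] 0.072
top jug [ 580.8 -114.2] 0.038
```

View pics/c4.png

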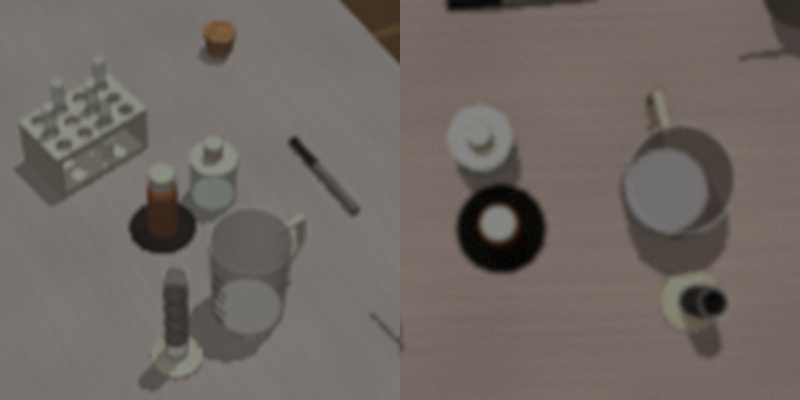

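The crop shows the bottle centred on the mat, the lidded jar upright behind it and the cylinder in front of the jug. The bystanders look unmoved, and the measured positions match the goals.

```bash
python3 -c "
from bench import close_job
print(close_job())"
```

```text
the job is handed in; nothing more can be done
None
```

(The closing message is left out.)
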